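# Flip the clamped circuit board solder side up

### The job

The circuit board clamped in the swivelling board holder has its components facing up. Push on the bare strips along its long edges with the fingertips to flip it right over, and leave it level with the solder side up. Do not grip anything or press on the components, and leave the holder and the other things on the bench where they stand.

Things in the scene. Friction and masses are not known exactly. Their poses are not given: they have to be found in the camera images.
- holder: Board holder, loose on rubber feet, about 3 kg. Steel base plate 150 (x) x 280 (y) mm, top 11 mm above the mat; rail on it 40 mm wide, top 25 mm up; a grey upright at each end (110 to 127 mm from the middle along y, 44 mm wide, top 147 mm up) carries the spindle. Origin: centre of its underside. y along the spindle, z up, x away from the robot, turned up to 35 degrees either way.
- spindle (a point): The middle of the spindle axis, 125 mm above the mat, midway between the uprights, where the middle of the board is; axes as the holder's.
- board (a joint): Board's angle about the spindle (holder's y), rad. 0 = level, component side up (starts within 0.45 of it); positive = the edge on the holder's +x side (far from the robot) has gone down, the near edge up. +3.14 or -3.14 = level, solder side up. No end stops, either way will do. A friction spindle keeps the board at any angle: 0.11 N m to turn it (2 N at 55 mm), no spring.
- board_mid (a point): Middle of the board, on the spindle axis, turning with it: x across the spindle, y along it, z out of the component side. Green board 130 (x) x 170 (y) x 3.2 mm, held by a black jaw 50 mm wide, 17 mm thick, at the middle of each short side (79 to 97 mm from the middle). The long edges, x = +65 and -65 mm, are free; a strip along each, 38 to 65 mm from the axis, is bare on both sides.
- component_face: The component-side half of the board's thickness (130 x 170 x 1.6 mm), turning with the board; origin and axes as board_mid.
- solder_face: The solder-side half of the board's thickness (130 x 170 x 1.6 mm), flat, only solder joints and tracks, turning with the board; origin and axes as board_mid.
- components: The parts on the component side, turning with the board; origin and axes as board_mid. All within 33 mm of the spindle axis (x) and 71 mm along it (y). Two black capacitor cans, a heat sink and a transformer, 21 to 28 mm high, lie within 16 mm of the axis; the relays, terminal block and other parts farther out are at most 10 mm high.
- probe: Bystander: a blue near-field loop probe lying on the mat just in front of the holder, about 184 mm long, ring head 58 mm across, up to 19 mm high. Origin: centre of its underside.
- capacitor: Bystander: a loose dark capacitor can standing in front of the holder near its left end, 35 mm across, 45 mm high. Origin: centre of its underside.
- relay: Bystander: a loose orange relay block standing in front of the holder near its right end, 16 x 30 x 26 mm. Origin: centre of its underside.
- solder_reel: Bystander: a grey reel standing on its flange behind the holder, 58 mm across, 52 mm high. Origin: centre of its underside.
- screwdriver: Bystander: a screwdriver lying behind the holder, 170 mm long, about 25 mm high. Origin: centre of its underside.
- multimeter: Bystander: a dark grey hand multimeter lying face up out to one side, 175 x 84 x 42 mm. Origin: centre of its underside.
- cleaner: Bystander: a white plastic bottle standing out to the other side, 54 mm across, 130 mm high. Origin: centre of its underside.

How it is judged:
By the outcome, as a careful person would: the job done as asked, in the order asked, and still so for the second after the job is handed in, with the robot touching nothing.
It also fails if it takes over 53 s, if anything falls off the work surface, if the arm or the gripper's body presses on something with over 40 N, if the wrist force passes 120 N, or if a joint passes its speed limit or range.

### The arm

A 7-joint arm with a two-finger parallel gripper is mounted at the origin on the work surface. World frame = base frame: x ahead of the robot, y to its left, z up, the work surface at z = 0. Lengths are in m, angles in rad, forces in N, time in s.
With the tool pointing down it reaches from about 0.425 to 0.925 m from the base axis. Payload 6.8 kg.
Tool frame: the origin (TCP) lies midway between the tips of the shut fingers; the grasp point (between the pads) lies 19 mm behind it; z points along the fingers, y is the direction in which the jaws open and shut (so a half turn about z gives the same grasp; the last joint's range is limited). The gripper opens to 85 mm and grips with 20 to 120 N. Pads are 22 mm wide; open, the fingers measure 114 mm over their backs; the gripper's body (76 mm by 85 mm) begins 54 mm behind the grasp point. The pads swing forward as they close: fully open they stand 13 mm farther back than shut.
Start: joints at [1.083, 0.477, 0.022, 1.555, -0.011, 1.109, -0.083], TCP at [0.25, -0.627, 0.231] pointing down, gripper open.
Joint ranges: [-2.96, 2.96], [-0.34, 2.1], [-1.41, 1.46], [0.24, 2.44], [-1.37, 4.51], [0.17, 1.92], [-2.96, 2.96]. Speed limits (rad/s): [2.39, 2.39, 3.14, 3.14, 3.14, 3.14, 3.14].

### API

Orientations are given as a unit quaternion [w, x, y, z].
In Python, from station import bot gives the robot as it stands.
- The arm moves only by the shell command python3 -m jog 'ROWS' [FORCE]. ROWS is JSON, a list of rows, each a list of 3 entries, a list of its own where there are three numbers: the shift along the tool's x, y, z in mm, then the turn, a rotation vector about the tool's x, y, z in degrees, then the closure, from -1 (fully open) to 1 (shut). A call has 1 to 12 rows; each row shifts and turns the commanded pose from where the row before left it, along the tool's axes as they then stand; what a row does not reach is not made up. A row lasts 1/8 s, in which the tool goes at most 62.5 mm and 10.7 degrees, less where a joint would pass 70% of its speed; a pose out of reach is approached as far as the arm can. A call is refused whole if a number of a shift passes 62.5 or a number of a turn 10.7, either way. A call with a gripper value outside its range is refused whole. The fingers move at their own pace and stop on an object; FORCE is the grip in N (left out, the last holds). Time passes only in rows, so rows that do not move let the fingers close. It gives the time, the measured TCP pose, the force and the opening at its end, in the units of the state.
- bot.get_obs(): the state, without advancing time (a new reading comes with each control period).
- bot.read_camera(name): name is "scene" or "top" or "wrist"; returns (picture, depth): 480x640x3 uint8, red, green, blue; 480x640 float32, m along the optical axis (not along the pixel's ray), 0 where there is no reading.
- bot.camera_info(name): a dict with "fx", "fy", "cx", "cy" (pixels), "k1" (the pictures are not rectified: a ray, as slopes to the right and down, at radius r is drawn at 1 + k1 r^2 times it, then the intrinsics apply), "world_from_camera" (4x4, takes a point from camera to world coordinates); the wrist camera has in their place "mount" (4x4, takes a point from camera to tool coordinates, whose origin is the TCP and whose axes are the flange's). Camera axes: x right, y up, looking along -z (the intrinsics and any distortion apply to the point x, -y, -z); pixel columns grow to the right and rows downward; lengths in m; the calibration is good to about 2 mm. A picture is of the moment at which its call begins: read the wrist's pose just before it. camera_info takes no time and is no camera call.
- bot.hand_in(): hands the job in, once; it reports no verdict.
Trained networks look in the newest picture that a camera, given by its name, has taken for a name from the list of things; names that differ only in an ending like _2 or _b are one class to them, and where a whole thing is asked for, a point or a joint stands for the part that bears it (a point fixed in the world has none). Each returns a list of dicts, best first, with "score" (0 to 1); they miss things now and then, are a little off and sometimes report something else, mostly with a low value. They report only what shows in the picture. A call takes as long as a camera call.
- bot.find_in(camera, thing): "xy" ([column, row] as shares, 0 to 1, of the picture: columns of its width, rows of its height, amid what is visible of it).
- bot.cut_out(camera, thing): "pixels" (480x640 bool, what is visible of it) and "xy" ([column, row] as shares, 0 to 1, of the picture: columns of its width, rows of its height, amid what is visible of it).
- bot.landmark_of(camera, thing): "xy" ([column, row] as shares, 0 to 1, of the picture: columns of its width, rows of its height: a listed point, or the origin of a listed thing).
The state is a dict: "t": time; "q": joint angles; "joint_vel": joint speeds; "joint_torque": joint torques, N m; "eef_pos": TCP position; "tool_rot": TCP orientation; "contact_force": force on the tool from outside, world axes, zero at the start; "torque": the same for the moment, N m; "gripper_width": opening from 0.0 (shut) to 1.0 (fully open).
Only numpy, scipy, OpenCV 4.12 (cv2) and the standard library are available. Lean on these libraries where they do the work, as an engineer would, in place of code of your own. Each camera call takes 0.05 s, during which the arm holds its last target.

## Working session

There is one attempt and no reset: what is moved stays moved. The work goes in short steps, Python scripts to look and compute and a shell command to move; the robot and the scene stay as the last step left them, time stands still between calls to the robot, and variables do not carry over. Pictures are saved under pics/ and viewed, and the job is handed in when it is done.

```bash
ls; mkdir -p pics; python3 - <<'E'
from station import bot
import cv2,numpy as np
o=bot.get_obs()
for k,v in o.items(): print(k,np.round(v,3))
for c in("scene","top"):
    p,d=bot.read_camera(c); cv2.imwrite(f"pics/{c}0.png",p[:,:,::-1]); np.save(f"pics/{c}0.npy",d)
    i=bot.camera_info(c); print(c,{k:np.round(v,4).tolist() for k,v in i.items()})
    for t in["spindle","holder","board_mid"]:
        print(t,[(np.round(r["xy"],4).tolist(),round(r["score"],2)) for r in bot.landmark_of(c,t)[:2]])
print(bot.camera_info("wrist"))
E
```

```text
pics
t 0.0
q [ 1.083  0.478  0.022  1.556 -0.011  1.109 -0.083]
joint_vel [-0.     0.001 -0.     0.001 -0.001  0.    -0.   ]
joint_torque [-1.0000e-03 -5.9645e+01  1.6080e+00 -2.8120e+01  1.2000e-02  9.0000e-03
  0.0000e+00]
eef_pos [ 0.25  -0.626  0.23 ]
tool_rot [-0.001  0.982  0.189 -0.   ]
contact_force [-0.208  0.002  0.252]
torque [-0.003 -0.006  0.038]
gripper_width 1.004
scene {'fx': 505.8178, 'fy': 505.8178, 'cx': 323.8375, 'cy': 242.4637, 'k1': -0.119, 'world_from_camera': [[0.4575, -0.7764, 0.4333, 1.1198], [0.8891, 0.3951, -0.231, -0.3029], [0.0081, 0.491, 0.8711, 1.2453], [0.0, 0.0, 0.0, 1.0]]}
spindle [([0.4109, 0.514], 0.81)]
holder [([0.4214, 0.5515], 0.65)]
board_mid [([0.4048, 0.515], 0.59)]
top {'fx': 471.8075, 'fy': 471.8075, 'cx': 315.815, 'cy': 236.8535, 'k1': 0.0395, 'world_from_camera': [[-0.0447, 0.9742, -0.221, 0.2924], [-0.999, -0.045, 0.0037, 0.0188], [-0.0064, 0.221, 0.9753, 1.2745], [0.0, 0.0, 0.0, 1.0]]}
spindle [([0.5995, 0.5321], 0.79)]
holder [([0.5897, 0.5569], 0.56)]
board_mid [([0.5958, 0.5348], 0.58)]
{'fx': 401.35475134896836, 'fy': 401.35475134896836, 'cx': 319.31558741236654, 'cy': 238.05800527930793, 'k1': -0.04731099461364156, 'mount': array([[-2.73740707e-04,  9.54475139e-01,  2.98290351e-01,
         7.58201394e-02],
       [ 9.99999892e-01,  1.49261485e-04,  4.40088995e-04,
         8.89759281e-04],
       [ 3.75530744e-04,  2.98290439e-01, -9.54475077e-01,
        -1.42575429e-01],
       [ 0.00000000e+00,  0.00000000e+00,  0.00000000e+00,
         1.00000000e+00]])}
```

View pics/scene0.png

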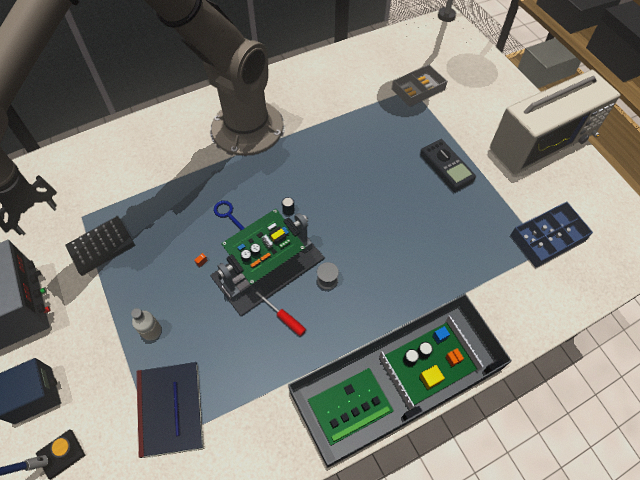

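View pics/top0.png

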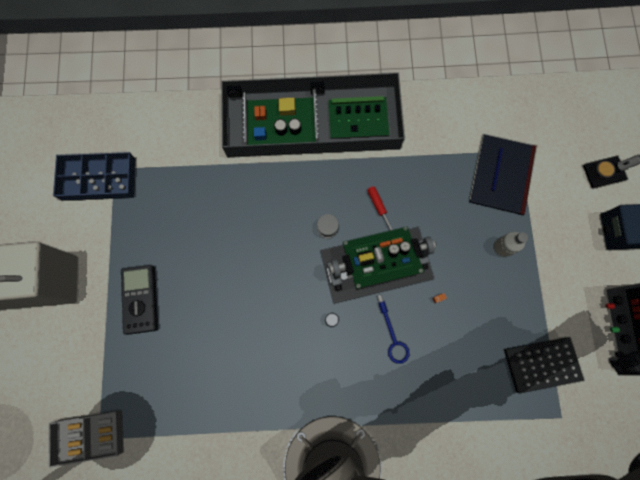

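The scene view is from the far side: the board is near (265,245), the probe (225,210), the reel (328,277) and the screwdriver (280,310). In the top view the board is at (384,257), the probe (393,330), the capacitor (332,320) and the relay (440,297). Next I'll measure these.

```bash
cat > h.py <<'E'
import numpy as np,cv2
from station import bot
def K(i): return np.array([[i["fx"],0,i["cx"]],[0,i["fy"],i["cy"]],[0,0,1]]),np.array([i["k1"],0,0,0,0.])
def wfc(c):
    i=bot.camera_info(c)
    if c!="wrist": return np.array(i["world_from_camera"])
    from scipy.spatial.transform import Rotation as R
    o=bot.get_obs(); T=np.eye(4); T[:3,:3]=R.from_quat(np.roll(o["tool_rot"],-1)).as_matrix(); T[:3,3]=o["eef_pos"]
    return T@np.array(i["mount"])
def rays(c,px,M=None):
    i=bot.camera_info(c); k,d=K(i)
    u=cv2.undistortPoints(np.asarray(px,float).reshape(-1,1,2),k,d).reshape(-1,2)
    return np.c_[u[:,0],-u[:,1],-np.ones(len(u))]
def pts(c,px,depth,M=None):
    M=wfc(c) if M is None else M
    px=np.asarray(px,float).reshape(-1,2)
    z=depth[px[:,1].astype(int),px[:,0].astype(int)]
    r=rays(c,px)*z[:,None]; ok=z>0
    return (r@M[:3,:3].T+M[:3,3])[ok]
def proj(c,P,M=None):
    M=wfc(c) if M is None else M
    i=bot.camera_info(c); k,d=K(i)
    q=(np.asarray(P,float).reshape(-1,3)-M[:3,3])@M[:3,:3]
    q=q*[1,-1,-1]
    return cv2.projectPoints(q,np.zeros(3),np.zeros(3),k,d)[0].reshape(-1,2)
def onz(c,px,z,M=None):
    M=wfc(c) if M is None else M
    r=rays(c,px)@M[:3,:3].T
    return M[:3,3]+r*((z-M[2,3])/r[:,2])[:,None]
E
python3 - <<'E'
from h import *
A=[]
for c in("scene","top"):
    p,d=bot.read_camera(c); M=wfc(c)
    for t in["spindle","board_mid"]:
        r=bot.landmark_of(c,t)[0]; px=np.array(r["xy"])*[640,480]
        print(c,t,np.round(onz(c,px,.125),4))
    for t in["holder","component_face","solder_face","probe","capacitor","relay","solder_reel","screwdriver","cleaner","multimeter"]:
        rr=bot.cut_out(c,t)
        if not rr: print(c,t,None);continue
        m=rr[0]["pixels"]; ys,xs=np.nonzero(m); P=pts(c,np.c_[xs,ys],d,M)
        np.save(f"pics/{c}_{t}.npy",P)
        print(c,t,round(rr[0]["score"],2),len(P),"med",np.round(np.median(P,0),3),"lo",np.round(np.percentile(P,2,axis=0),3),"hi",np.round(np.percentile(P,98,axis=0),3))
E
```

```text
scene spindle [[ 0.5039 -0.1476  0.125 ]]
scene board_mid [[ 0.5069 -0.152   0.125 ]]
scene holder 0.65 6529 med [ 0.523 -0.156  0.116] lo [ 0.441 -0.278  0.007] hi [ 0.584 -0.019  0.152]
scene component_face 0.65 2327 med [ 0.514 -0.152  0.126] lo [ 0.432 -0.229  0.109] hi [ 0.567 -0.063  0.145]
scene solder_face None
scene probe 0.74 258 med [ 0.285 -0.176  0.01 ] lo [ 0.244 -0.212  0.001] hi [ 0.354 -0.16   0.016]
scene capacitor 0.73 178 med [ 0.366 -0.02   0.042] lo [ 0.345 -0.034  0.002] hi [ 0.375 -0.003  0.051]
scene relay 0.63 94 med [ 0.407 -0.305  0.024] lo [ 0.395 -0.319  0.002] hi [ 0.414 -0.291  0.034]
scene solder_reel 0.94 466 med [ 0.615 -0.022  0.051] lo [ 0.584 -0.046  0.001] hi [0.634 0.005 0.057]
scene screwdriver 0.78 321 med [ 0.681 -0.162  0.024] lo [ 0.629 -0.182  0.002] hi [ 0.719 -0.141  0.03 ]
scene cleaner 0.59 621 med [ 0.547 -0.49   0.085] lo [ 0.52  -0.519  0.01 ] hi [ 0.56  -0.469  0.132]
scene multimeter 0.85 1592 med [0.444 0.478 0.033] lo [ 0.354  0.441 -0.   ] hi [0.525 0.551 0.045]
top spindle [[ 0.5028 -0.1499  0.125 ]]
top board_mid [[ 0.4972 -
[... 165 characters left out ...]
 0.132] lo [ 0.43  -0.232  0.109] hi [ 0.565 -0.064  0.144]
top solder_face None
top probe 0.89 548 med [ 0.3   -0.169  0.011] lo [ 0.238 -0.212 -0.002] hi [ 0.409 -0.143  0.021]
top capacitor 0.51 142 med [ 0.353 -0.015  0.046] lo [ 0.338 -0.03   0.026] hi [0.368 0.    0.05 ]
top relay None
top solder_reel 0.71 434 med [ 0.599 -0.017  0.051] lo [ 0.578 -0.044 -0.   ] hi [0.63  0.009 0.056]
top screwdriver 0.68 310 med [ 0.665 -0.16   0.022] lo [ 0.599 -0.189 -0.   ] hi [ 0.708 -0.137  0.029]
top cleaner 0.7 612 med [ 0.522 -0.482  0.082] lo [ 0.503 -0.51   0.006] hi [ 0.55  -0.466  0.131]
top multimeter 0.68 2157 med [ 0.481 -0.151  0.131] lo [ 0.431 -0.233  0.109] hi [ 0.564 -0.062  0.144]
```

```bash
python3 - <<'E'
from h import *
for c in("scene","top"):
    P=np.load(f"pics/{c}_component_face.npy")
    for it in range(30):
        C=P.mean(0); n=np.linalg.svd(P-C,full_matrices=False)[2][2]; n*=np.sign(n[2])
        if it==29: break
        r=(P-C)@n
        P=P[abs(r)<max(.003,1.5*r.std())]
    print(c,len(P),C,n,"rms",r.std())
    r=cv2.minAreaRect((P[:,:2]*1000).astype(np.float32)); print("rect",r)
    for deg in [None]:
        H=np.load(f"pics/{c}_holder.npy"); 
        U=H[(H[:,2]>.135)]; print("hi pts",len(U))
        B=H[(H[:,2]<.016)&(H[:,2]>.006)]; print("base rect",cv2.minAreaRect((B[:,:2]*1000).astype(np.float32)))
    # yaw from tilt normal
    print("normal azimuth deg",np.degrees(np.arctan2(n[1],n[0])),"tilt",np.degrees(np.arccos(n[2])))
E
```

```text
scene 1700 [ 0.50325622 -0.1501224   0.12680925] [0.24378845 0.05175668 0.9684464 ] rms 0.0015604615448727185
rect ((500.4030456542969, -146.39993286132812), (126.6070556640625, 169.04933166503906), 10.871949195861816)
hi pts 1587
base rect ((501.11578369140625, -146.4626007080078), (152.3942108154297, 279.6864929199219), 11.276937484741211)
normal azimuth deg 11.986023247923395 tilt 14.431473754506273
top 1740 [ 0.49030124 -0.14891549  0.12840666] [0.24908094 0.04879298 0.96725278] rms 0.0014793821103586892
rect ((497.0282287597656, -146.92710876464844), (125.5252456665039, 170.24061584472656), 11.790860176086426)
hi pts 1802
base rect ((497.260009765625, -146.83595275878906), (150.31871032714844, 282.6066589355469), 10.978564262390137)
normal azimuth deg 11.083439649639567 tilt 14.703381255861512
```

```bash
python3 - <<'E'
import cv2
for c,(x,y) in(("scene",(265,250)),("top",(384,270))):
    p=cv2.imread(f"pics/{c}0.png"); q=p[y-75:y+75,x-100:x+100]; cv2.imwrite(f"pics/{c}0z.png",cv2.resize(q,None,fx=4,fy=4,interpolation=cv2.INTER_CUBIC))
E
```

```text
(no output)
```

View pics/top0z.png

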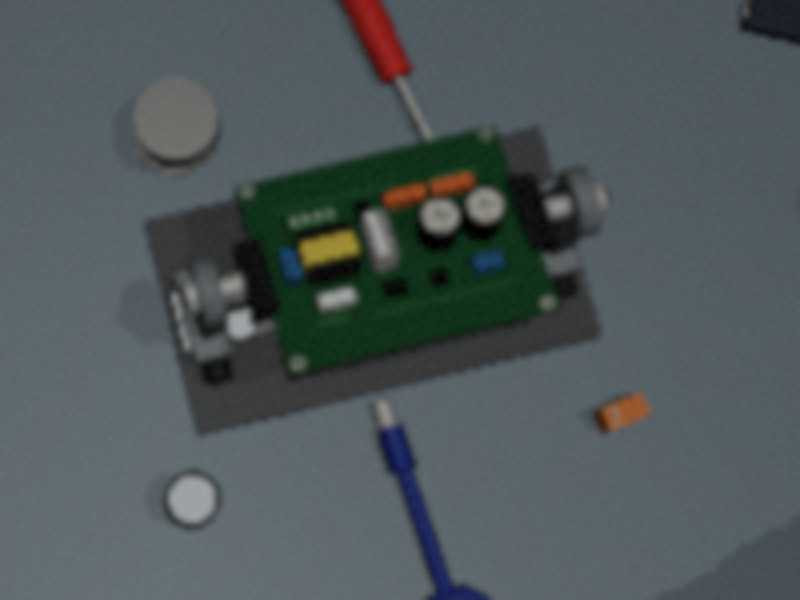

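View pics/scene0z.png

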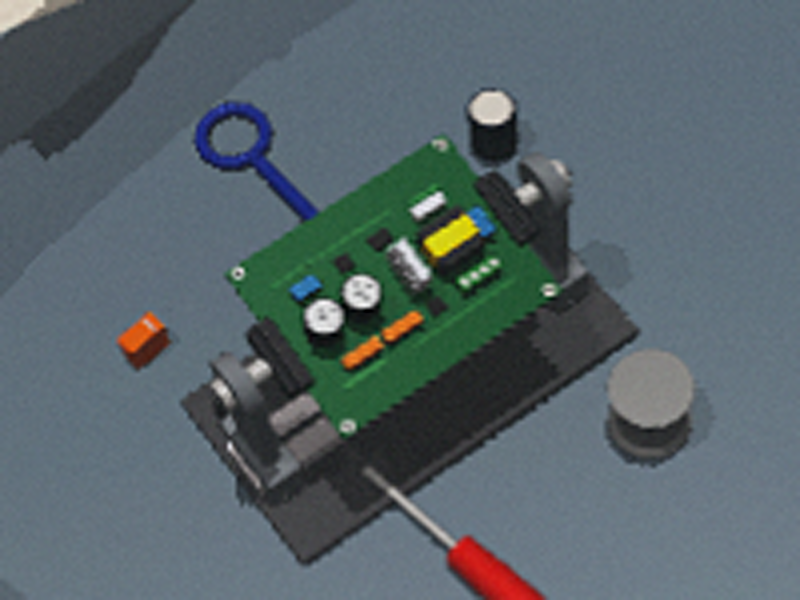

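```bash
cat >> h.py <<'E'
S=np.array([.4990,-.147,.125]); Y=np.radians(11.2)
RH=np.array([[np.cos(Y),-np.sin(Y),0],[np.sin(Y),np.cos(Y),0],[0,0,1]])
def st():
    from scipy.spatial.transform import Rotation as R
    o=bot.get_obs(); p=(np.array(o["eef_pos"])-S)@RH*1000
    Rm=RH.T@R.from_quat(np.roll(o["tool_rot"],-1)).as_matrix()
    print("t",round(o["t"],2),"TCP in spindle frame mm",np.round(p,1),"tool x",np.round(Rm[:,0],3),"z",np.round(Rm[:,2],3),"F",np.round(o["contact_force"],1),"w",round(o["gripper_width"],2))
E
python3 -m jog '[[[0,0,0],[0,0,10.6],1],[[38,-42,0],[0,0,0],1],[[38,-42,0],[0,0,0],1],[[38,-42,0],[0,0,0],1],[[38,-42,0],[0,0,0],1],[[38,-42,0],[0,0,0],1],[[38,-42,0],[0,0,0],1],[[38,-42,0],[0,0,0],1],[[38,-42,0],[0,0,0],1],[[38,-42,0],[0,0,0],1],[[38,-42,0],[0,0,0],1],[[0,0,0],[0,0,0],1]]' 20
python3 -c "from h import *; st()"
```

```text
t: 3.2
eef_pos: [0.5442, -0.1356, 0.2316]
tool_rot: [-0.001, 0.995, 0.102, 0.001]
contact_force: [-0.4, -0.5, -0.3]
gripper_width: 0.0
t 3.2 TCP in spindle frame mm [ 46.5   2.5 106.6] tool x [1.    0.008 0.002] z [ 0.002  0.002 -1.   ] F [-0.4 -0.5 -0.3] w 0.0
```

```bash
python3 -m jog '[[[9,0,0],[0,0,0],1],[[0,2,40],[0,0,0],1],[[0,0,40],[0,0,0],1],[[0,0,26],[0,0,0],1],[[0,0,5],[0,0,0],1],[[0,0,5],[0,0,0],1],[[0,0,5],[0,0,0],1],[[0,0,5],[0,0,0],1],[[0,0,0],[0,0,0],1]]'
python3 - <<'E'
from h import *
st()
p,d=bot.read_camera("scene");cv2.imwrite("pics/s1.png",cv2.resize(p[165:345,145:385,::-1],None,fx=3,fy=3))
E
```

```text
t: 4.32
eef_pos: [0.5513, -0.1417, 0.1055]
tool_rot: [0.0, 0.995, 0.097, 0.0]
contact_force: [-0.4, -0.0, 1.0]
gripper_width: 0.0
t 4.33 TCP in spindle frame mm [ 52.4  -5.  -19.5] tool x [ 1.    -0.001  0.001] z [ 0.001 -0.    -1.   ] F [-0.4 -0.   1. ] w 0.0
```

View pics/s1.png

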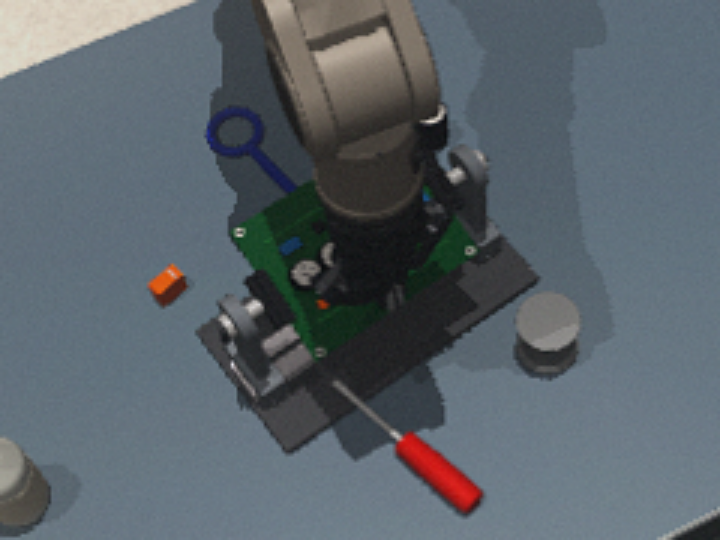

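The fingertips are on the far bare strip, near (395,295), and the board is starting to turn. I'll keep pressing straight down.

```bash
python3 -m jog '[[[3,0,4],[0,0,0],1],[[0,0,5],[0,0,0],1],[[0,0,5],[0,0,0],1],[[0,0,4],[0,0,0],1],[[0,0,0],[0,0,0],1],[[0,0,0],[0,0,0],1]]'
python3 - <<'E'
from h import *
st()
p,d=bot.read_camera("scene");cv2.imwrite("pics/s2.png",cv2.resize(p[165:345,145:385,::-1],None,fx=3,fy=3))
E
```

```text
t: 5.12
eef_pos: [0.5536, -0.1409, 0.087]
tool_rot: [-0.0, 0.995, 0.097, -0.0]
contact_force: [0.1, -1.1, -0.9]
gripper_width: -0.001
t 5.12 TCP in spindle frame mm [ 54.8  -4.6 -38. ] tool x [ 1.    -0.001 -0.001] z [-0.001  0.    -1.   ] F [ 0.1 -1.1 -0.9] w -0.0
```

View pics/s2.png

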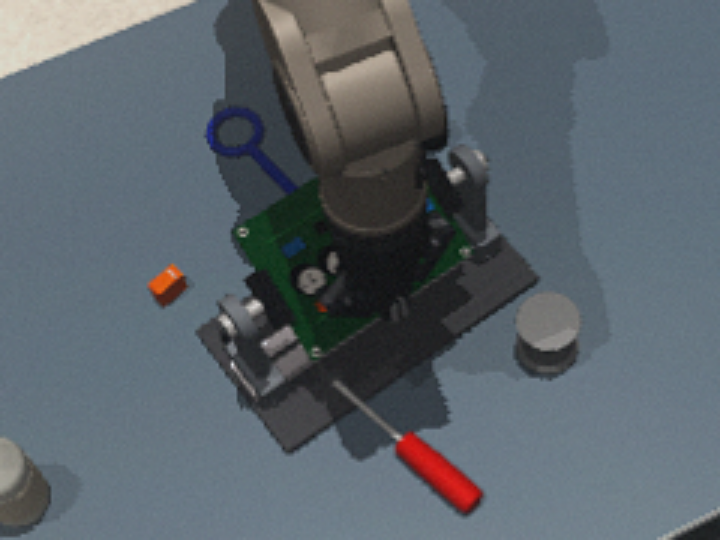

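```bash
cat >> h.py <<'E'
def board(c,name=None):
    p,d=bot.read_camera(c); M=wfc(c); k=p.astype(int)
    g=(k[:,:,1]>k[:,:,0]*1.5)&(k[:,:,1]>k[:,:,2]*1.35)&(k[:,:,1]>25)
    ys,xs=np.nonzero(g&(d>0)); P=pts(c,np.c_[xs,ys],d,M); Q=(P-S)@RH*1000
    Q=Q[(abs(Q[:,0])<75)&(abs(Q[:,1])<90)&(abs(Q[:,2])<75)]
    if len(Q)<20: print("few",len(Q)); return p,d,M
    R=Q
    for it in range(12):
        C=R.mean(0); n=np.linalg.svd(R-C,full_matrices=False)[2][2]
        r=(Q-C)@n; R=Q[abs(r)<max(2.5,0.6*8/(it+1))]
    n*=np.sign(n@M[:3,2]@np.eye(1)[0] if False else n@(RH.T@M[:3,2]))
    print(c,"n",len(R),"normal",np.round(n,3),"facing angle deg (n=(sin,cos))",round(np.degrees(np.arctan2(n[0],n[2])),1),"x span",np.round(np.percentile(R[:,0],[1,99]),0),"z",np.round(np.percentile(R[:,2],[1,99]),0),"plane offset",round(C@n,1))
    if name: cv2.imwrite(name,p[:,:,::-1])
    return p,d,M
E
python3 - <<'E'
from h import *
for c in("scene","top"): board(c)
p,d=bot.read_camera("wrist");cv2.imwrite("pics/w2.png",p[:,:,::-1])
E
```

```text
scene n 612 normal [ 0.649 -0.004  0.761] facing angle deg (n=(sin,cos)) 40.5 x span [-46.  51.] z [-40.  44.] plane offset 3.1
top n 501 normal [0.648 0.    0.762] facing angle deg (n=(sin,cos)) 40.4 x span [-52.  46.] z [-38.  44.] plane offset 0.5
```

View pics/w2.png

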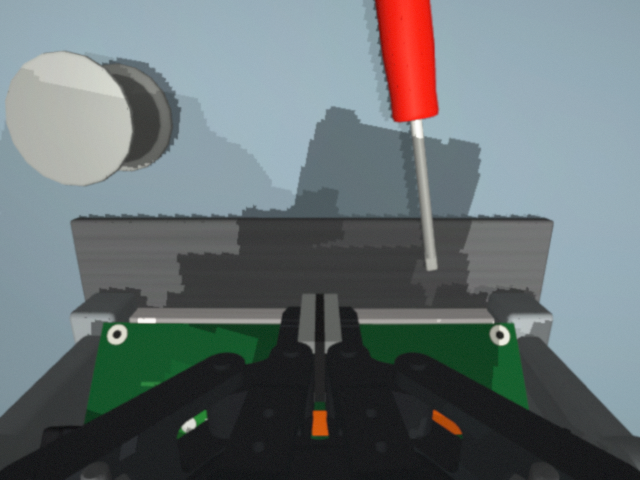

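The board is at 40.5° as modelled, with the wrist view showing the shut fingertips on the far strip at (320,320). Next I lift over to the near side and push the raised near edge from its solder side.

```bash
python3 -m jog '[[[0,0,-40],[0,0,0],1],[[0,0,-40],[0,0,0],1],[[0,0,-40],[0,0,0],1],[[-45,0,0],[0,0,0],1],[[-45,0,0],[0,0,0],1],[[-45,0,0],[0,0,0],1],[[0,0,0],[0,0,0],1],[[0,0,26],[0,0,0],1],[[0,0,26],[0,0,0],1],[[0,0,0],[0,0,0],1]]'
python3 - <<'E'
from h import *
st(); board("scene"); board("top")
E
```

```text
t: 6.58
eef_pos: [0.4211, -0.1664, 0.1541]
tool_rot: [-0.001, 0.995, 0.098, -0.001]
contact_force: [-0.1, -0.5, 0.2]
gripper_width: -0.001
t 6.58 TCP in spindle frame mm [-80.2  -3.9  29.1] tool x [ 1.     0.    -0.003] z [-0.003  0.002 -1.   ] F [-0.1 -0.5  0.2] w -0.0
scene n 1472 normal [0.647 0.009 0.763] facing angle deg (n=(sin,cos)) 40.3 x span [-46.  51.] z [-39.  43.] plane offset 2.8
top n 654 normal [ 0.647 -0.001  0.762] facing angle deg (n=(sin,cos)) 40.4 x span [-51.  46.] z [-40.  44.] plane offset 0.5
```

```bash
python3 -m jog '[[[19,0,0],[0,0,0],1],[[4,0,-4],[0,0,0],1],[[4,0,-4],[0,0,0],1],[[5,0,-4],[0,0,0],1],[[5,0,-3],[0,0,0],1],[[5,0,-3],[0,0,0],1],[[5,0,-2],[0,0,0],1],[[5,0,-2],[0,0,0],1],[[6,0,-1],[0,0,0],1],[[0,0,0],[0,0,0],1]]'
python3 - <<'E'
from h import *
st(); board("top")
p,d=bot.read_camera("scene");cv2.imwrite("pics/s3.png",cv2.resize(p[165:345,145:385,::-1],None,fx=3,fy=3))
E
```

```text
t: 7.92
eef_pos: [0.4794, -0.1556, 0.1785]
tool_rot: [0.0, 0.995, 0.098, 0.001]
contact_force: [0.4, 0.5, 0.6]
gripper_width: 0.002
t 7.92 TCP in spindle frame mm [-20.9  -4.6  53.5] tool x [ 1.    -0.     0.001] z [ 0.001 -0.    -1.   ] F [0.4 0.5 0.6] w 0.0
few 11
```

View pics/s3.png

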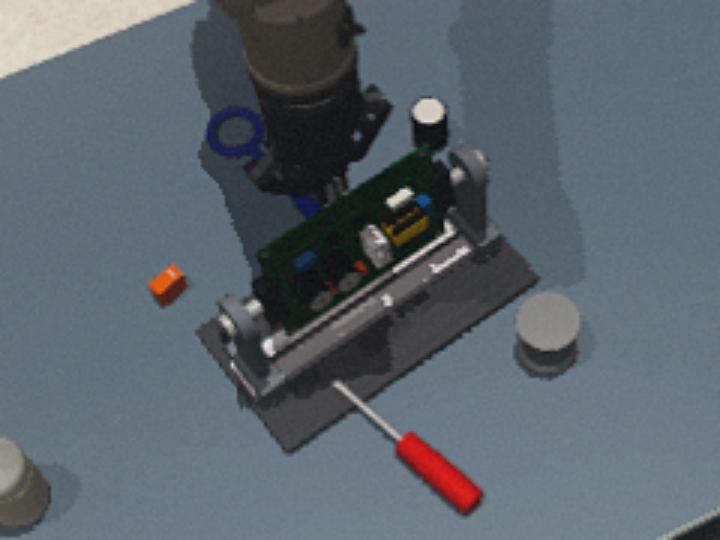

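The board is almost upright at about 82°, with the fingers behind its top edge near (335,190). I'll continue over the top.

```bash
python3 -m jog '[[[8,0,0],[0,0,0],1],[[9,0,0],[0,0,0],1],[[5,0,1],[0,0,0],1],[[5,0,1],[0,0,0],1],[[5,0,2],[0,0,0],1],[[4,0,2],[0,0,0],1],[[4,0,2],[0,0,0],1],[[4,0,3],[0,0,0],1],[[4,0,3],[0,0,0],1],[[4,0,3],[0,0,0],1],[[4,0,4],[0,0,0],1],[[0,0,0],[0,0,0],1]]'
python3 - <<'E'
from h import *
st(); board("top")
p,d,M=board("scene");cv2.imwrite("pics/s4.png",cv2.resize(p[165:345,145:385,::-1],None,fx=3,fy=3))
E
```

```text
t: 9.52
eef_pos: [0.5341, -0.1446, 0.1571]
tool_rot: [-0.0, 0.995, 0.097, 0.001]
contact_force: [-0.6, 0.4, -0.0]
gripper_width: 0.003
t 9.53 TCP in spindle frame mm [34.9 -4.5 32.1] tool x [ 1.    -0.     0.001] z [ 0.001  0.    -1.   ] F [-0.6  0.4 -0. ] w 0.0
top n 1086 normal [-0.562  0.005  0.827] facing angle deg (n=(sin,cos)) -34.2 x span [-55.  46.] z [-36.  34.] plane offset 2.5
scene n 600 normal [-0.559 -0.002  0.829] facing angle deg (n=(sin,cos)) -34.0 x span [-51.  56.] z [-33.  40.] plane offset 1.3
```

View pics/s4.png

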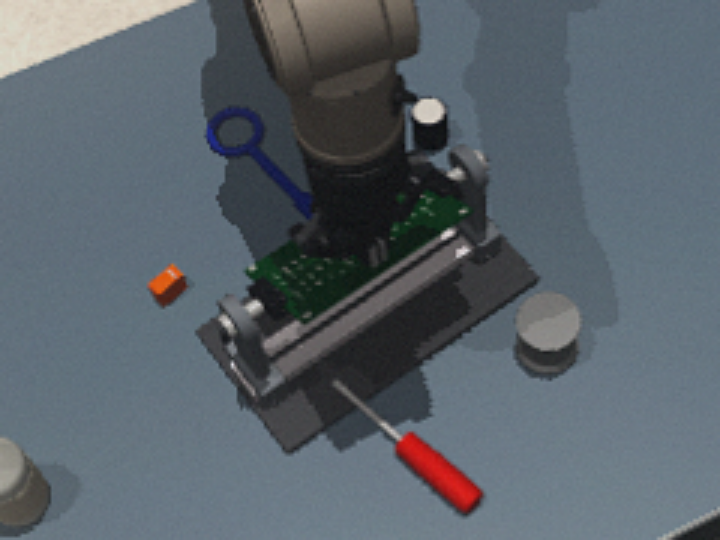

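The solder side now shows, at -34° from level. I'll press on down to nearly level.

```bash
python3 -m jog '[[[4,0,4],[0,0,0],1],[[4,0,5],[0,0,0],1],[[3,0,5],[0,0,0],1],[[3,0,4],[0,0,0],1],[[2,0,4],[0,0,0],1],[[1,0,3],[0,0,0],1],[[0,0,3],[0,0,0],1],[[0,0,1],[0,0,0],1],[[0,0,0],[0,0,0],1],[[0,0,0],[0,0,0],1]]'
python3 - <<'E'
from h import *
st(); board("top"); board("scene")
E
```

```text
t: 10.88
eef_pos: [0.5502, -0.1416, 0.1284]
tool_rot: [-0.0, 0.995, 0.097, 0.0]
contact_force: [0.9, -0.3, 0.2]
gripper_width: -0.004
t 10.88 TCP in spindle frame mm [51.3 -4.7  3.4] tool x [ 1.    -0.001  0.   ] z [ 0. -0. -1.] F [ 0.9 -0.3  0.2] w -0.0
top n 1145 normal [-0.025  0.001  1.   ] facing angle deg (n=(sin,cos)) -1.4 x span [-65.  55.] z [-2.  5.] plane offset 1.7
scene n 890 normal [-0.027  0.001  1.   ] facing angle deg (n=(sin,cos)) -1.5 x span [-62.  65.] z [-1.  6.] plane offset 2.1
```

```bash
python3 -m jog '[[[0,0,1],[0,0,0],1],[[0,0,0.7],[0,0,0],1],[[0,0,0],[0,0,0],1],[[0,0,0],[0,0,0],1]]'
python3 - <<'E'
from h import *
st(); board("top"); board("scene")
E
```

```text
t: 11.48
eef_pos: [0.5502, -0.1416, 0.1267]
tool_rot: [-0.0, 0.995, 0.097, 0.0]
contact_force: [0.9, 1.1, 0.7]
gripper_width: -0.002
t 11.47 TCP in spindle frame mm [51.3 -4.7  1.7] tool x [ 1.    -0.001  0.   ] z [ 0. -0. -1.] F [0.9 1.1 0.7] w -0.0
top n 1163 normal [-0.002  0.004  1.   ] facing angle deg (n=(sin,cos)) -0.1 x span [-65.  55.] z [-1.  4.] plane offset 1.8
scene n 845 normal [0.005 0.    1.   ] facing angle deg (n=(sin,cos)) 0.3 x span [-62.  65.] z [-1.  5.] plane offset 2.0
```

Level. I'll withdraw straight up and clear, then check the whole scene.

```bash
python3 -m jog '[[[0,0,-10],[0,0,0],1],[[0,0,-40],[0,0,0],1],[[0,0,-50],[0,0,0],1],[[0,50,-10],[0,0,0],1],[[-20,55,0],[0,0,0],1],[[-20,55,0],[0,0,0],1],[[-20,55,0],[0,0,0],1],[[-20,55,0],[0,0,0],1],[[-20,55,0],[0,0,0],1],[[0,0,0],[0,0,0],1],[[0,0,0],[0,0,0],1]]'
python3 - <<'E'
from h import *
st(); board("top","pics/top5.png"); board("scene","pics/s5.png")
for c in("scene","top"):
    p,d=bot.read_camera(c); M=wfc(c)
    for t in["holder","probe","capacitor","relay","solder_reel","screwdriver","cleaner"]:
        rr=bot.cut_out(c,t)
        if not rr: print(c,t,None);continue
        ys,xs=np.nonzero(rr[0]["pixels"]); P=pts(c,np.c_[xs,ys],d,M)
        try: P0=np.median(np.load(f"pics/{c}_{t}.npy"),0)
        except Exception: P0=np.nan
        print(c,t,np.round(np.median(P,0),3),"shift mm",np.round((np.median(P,0)-P0)*1000,1))
        if t=="holder":
            B=P[(P[:,2]<.016)&(P[:,2]>.006)]; print("base rect",cv2.minAreaRect((B[:,:2]*1000).astype(np.float32)))
E
```

```text
t: 12.95
eef_pos: [0.5146, -0.4794, 0.2365]
tool_rot: [-0.001, 0.995, 0.097, -0.0]
contact_force: [-0.2, 0.9, 0.1]
gripper_width: 0.0
t 12.95 TCP in spindle frame mm [ -49.2 -329.1  111.5] tool x [ 1.    -0.001 -0.   ] z [-0.     0.001 -1.   ] F [-0.2  0.9  0.1] w 0.0
top n 2123 normal [ 0.006 -0.002  1.   ] facing angle deg (n=(sin,cos)) 0.3 x span [-65.  59.] z [-1.  4.] plane offset 1.6
scene n 1923 normal [0.003 0.001 1.   ] facing angle deg (n=(sin,cos)) 0.1 x span [-62.  65.] z [-0.  5.] plane offset 2.3
scene holder [ 0.523 -0.156  0.124] shift mm [ 0.1 -0.6  8.2]
base rect ((472.1202392578125, -153.20465087890625), (212.47193908691406, 280.6271667480469), 11.501032829284668)
scene probe [ 0.287 -0.173  0.01 ] shift mm [1.8 3.2 0. ]
scene capacitor [ 0.523 -0.157  0.124] shift mm [ 156.7 -136.4   82.5]
scene relay [ 0.406 -0.306  0.023] shift mm [-1.1 -0.5 -0.7]
scene solder_reel [ 0.615 -0.022  0.051] shift mm [0.8 0.6 0.2]
scene screwdriver [ 0.678 -0.163  0.024] shift mm [-2.7 -1.2  0.1]
scene cleaner [ 0.547 -0.49   0.083] shift mm [ 0.4  0.2 -2.1]
top holder [ 0.485 -0.136  0.125] shift mm [ 3.  -0.5  3.5]
base rect ((497.2073974609375, -146.32359313964844), (150.811767578125, 281.2503662109375), 10.842090606689453)
top probe [ 0.304 -0.167  0.012] shift mm [3.9 1.5 1.1]
top capacitor None
top relay [ 0.396 -0.303  0.025] shift mm [nan nan nan]
top solder_reel [ 0.6   -0.017  0.051] shift mm [ 0.9  0.  -0.1]
top screwdriver [ 0.674 -0.156  0.022] shift mm [8.5 3.5 0.2]
top cleaner [ 0.522 -0.482  0.084] shift mm [ 0.3 -0.5  1.5]
```

View pics/s5.png

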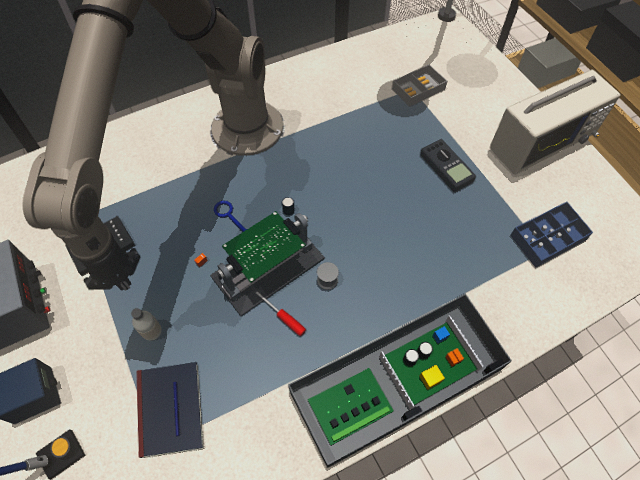

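View pics/top5.png

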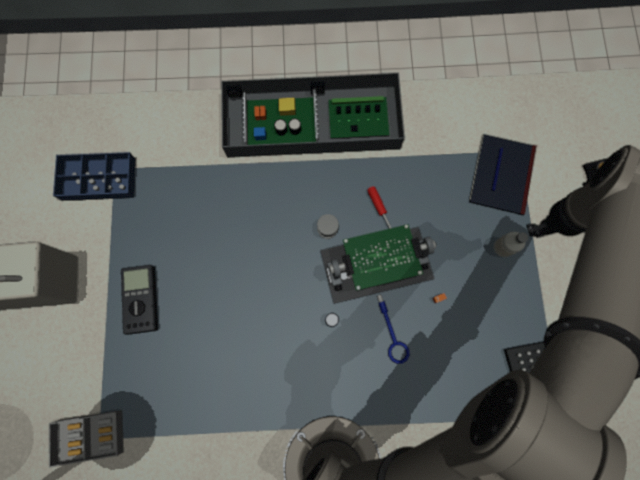

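The board shows its solder side at (384,257), and level. The probe (398,352), capacitor (332,320), relay (440,297), reel (328,225), screwdriver (377,200) and the holder sit at the same pixels as before. The gripper is clear of the bench, 0.1 m above the bottle.

```bash
python3 -c "
from station import bot
print(bot.hand_in())"
```

```text
the job is handed in; nothing more can be done
None
```

The board is flipped: it now sits level with the solder side up, and the job was handed in at about 14 s of the 53 s allowed.

**What I did:** With the fingers shut, I pressed the far bare strip down to 40°. I then pushed the raised near edge from its solder side over the top and pressed that strip down to level. Nothing was gripped, the wrist force read about 1 N whenever I checked it between moves, and the fingers were drawn clear before handing in.

**Last checks:**
- **Level:** plane fits from the two fixed cameras put the board at 0.1° and 0.3° from level.
- **Holder:** the top camera puts its base within 1 mm and 0.2° of where it started. The scene camera's base fit gave an outline about 60 mm too wide because its mask took in other pixels, so I ignored it.
- **Relay, reel and cleaner:** the networks put these within about 2 mm of the start. The relay was only compared in the scene camera.
- **Probe and screwdriver:** the probe showed shifts up to 4 mm and the screwdriver 8.5 mm (top camera). I put these down to differing masks, since both sit at the same pixels as before.
- **Capacitor:** the network failed to find it in the last pictures, with a false hit on the holder in one and nothing in the other. By eye it stands at its original pixel in the top view.
- **Multimeter:** I checked this only by eye, and it looks unmoved.

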